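Latch the sample case and hold it up level

ROBOT

A 6-joint arm with a two-finger parallel gripper is mounted at the origin on a cart in front of the work surface, level with it; the furniture and walls round the work are solid. World frame = base frame: x ahead of the robot, y to its left, z up, the work surface at z = 0. Lengths are in m, angles in rad, forces in N, time in s.
With the tool pointing down it reaches from about 0.3 to 0.825 m from the base axis. Payload 5.4 kg.
Tool frame: the origin (TCP) lies between the finger pads, 19 mm behind the fingertips; this is the grasp point; z points along the fingers, y is the line along which they close (so a half turn about z gives the same grasp; the last joint's range is limited). The gripper opens to 92 mm and grips with 3 to 60 N. Pads are 20 mm wide; open, the fingers measure 128 mm over their backs; the gripper's body (75 mm by 189 mm) begins 69 mm behind the grasp point.
Start: joints at [-1.433, 0.158, 1.597, -0, 1.386, -0.21], TCP at [0.196, -0.541, 0.233] pointing down, gripper open.
Joint ranges: [-2.91, 2.91], [-0.94, 2.29], [0.18, 2.7], [-1.29, 4.43], [0.17, 2.64], [-3, 3]. Speed limits (rad/s): [2.57, 2.57, 3.14, 3.14, 3.14, 3.14].

INTERFACE

Orientations are given as a unit quaternion [x, y, z, w].
In Python, from workcell import status, imaging, order, outline_of, spot_point gives the robot as it stands. The module is installed in compiled form; this text tells all that it offers.
- The arm moves only by the tool apply_moves, never from a script. Its argument "plan" is a list that holds one entry, the list of rows, each a list of 5 numbers: the closure, from -1 (fully open) to 1 (shut), then the shift along the world's x, y, z normalised to -1 to 1, where 1 is 0.08 m, then the turn about the world's z normalised to -1 to 1, where 1 is 4 degrees. A call has 1 to 8 rows; each row shifts and turns the commanded pose from where the row before left it; what a row does not reach is not made up. A row lasts 1/12 s, in which the tool goes at most 41.7 mm and 7.16 degrees, less where a joint would pass 70% of its speed; a pose out of reach is approached as far as the arm can. A call with a number of a shift or a turn outside -1 to 1 is refused whole. A call with a gripper value outside its range is refused whole. The fingers move at their own pace and stop on an object; "force" is the grip in N (left out, the last holds). Time passes only in rows, so rows that do not move let the fingers close. It gives the time, the measured TCP pose, the force, the opening and the grip force at its end, in the units of the state.
- status.observe(): the state, without advancing time (a new reading comes with each control period).
- imaging.capture(name): name is "scene" or "side" or "wrist"; returns a dict with "pixels" (480x640x3 uint8, blue, green, red), "z_map" (480x640 float32, m along the optical axis (not along the pixel's ray), 0 where there is no reading), "K" (3x3 intrinsics, pixels), "k1" (the pictures are not rectified: a ray, as slopes to the right and down, at radius r is drawn at 1 + k1 r^2 times it, then the intrinsics apply), "position" and "attitude" of the camera in the world. Camera axes: x right, y down, z forward; pixel columns grow to the right and rows downward; lengths in m; the calibration is good to about 2 mm. A picture is of the moment at which its call begins.
- order.hand_in(): hands the job in; it is judged then, once.
Trained networks look in a picture, given as the dict that the camera call returned (one of the last four; its "shot" number tells which), for a name from the list of things; names that differ only in an ending like _2 or _b are one class to them, and where a whole thing is asked for, a point or a joint stands for the part that bears it (a point fixed in the world has none). Each returns a list of dicts, best first, with "confidence" (0 to 1); they miss things now and then, are a little off and sometimes report something else, mostly with a low value. They report only what shows in the picture. A call takes as long as a camera call.
- outline_of(label, picture): "region" (480x640 bool, what is visible of it) and "pixel" ([column, row] in pixels, amid what is visible of it).
- spot_point(label, picture): "pixel" ([column, row] in pixels: a listed point, or the origin of a listed thing).
The state is a dict: "time_s": time; "joints": joint angles; "joint_vel": joint speeds; "joint_torque": joint torques, N m; "position": TCP position; "eef_rot": TCP orientation; "ft_force": force on the tool from outside, world axes, zero at the start; "torque": the same for the moment, N m; "opening": finger opening in m; "gripper_force": force on a finger pad.
Only numpy, scipy, OpenCV 4.12 (cv2) and the standard library are available. Lean on these libraries where they do the work, as an engineer would, in place of code of your own. Each camera call takes 0.05 s, during which the arm holds its last target. There are 200 camera calls.

TASK

Get the blue sample case with the clear lid ready to be carried off. First swing its yellow front latch down and in until it is fully home under its catch, while the case stands on the table; then take the case by the black handle on its lid, lift it clear and keep holding it, level and still, with its underside about ten centimetres above the table. The program finishes while the robot is holding the case up; do not tip the case, let the lid open or knock over or push away anything else on the table.

Things in the scene. Friction and masses are not known exactly. Their poses are not given: they have to be found in the camera images.
- case: Case: dark blue lower half 120 mm deep (x), 184 wide (y), 60 high; clear lid up to 92 mm, hinged along the back (+x) edge, black handle on it, 138 mm high over all. 0.75 kg with the two jars in it. Origin: centre of the underside. -x is the front with the latch, z up. Lifted with the latch open, only the lid comes up. A sideways push over about 3 N slides it.
- grip (a point): Centre of the black handle's grip bar, 130 mm above the case's underside, over the case's middle and within a few mm of its centre of mass in plan. The bar is 18 mm thick (case's x), 16 mm high and runs 90 mm free between its posts along the case's y; 30 mm of air between it and the lid top.
- latch (a joint): Angle of the yellow latch on the lid's front: 0 = hanging straight down, hook under the catch of the lower half (closed); grows as it swings out and up, 1.57 = sticking straight out to the front. A friction hinge: it stays where left and takes about 1 N at its end to move. Starts 0.8 to 1.4 open.
- lid (a joint): Opening angle of the clear lid about its back edge, 0 = shut (as at the start). It has no spring; its weight keeps it shut.
- latch_pin (a point): The latch's hinge pin, along the case's y in the middle of the front, 67 mm in front of the case's centre, 80 mm above its underside. The latch plate is 38 mm wide (y), reaches 41 mm from the pin, and its outer face lies 8 mm outside the line from the pin along the plate.
- latch_end (a point): Free end of the latch plate, in mid-thickness, 41 mm from the pin. When closed it lies 73 mm in front of the case's centre, 39 mm above the underside.
- jar_white: Sample jar with a black screw lid (60 mm across, 68 mm high) in the left (+y) pocket of the case; origin at its underside.
- jar_orange: Sample jar with a black screw lid (61 mm across, 74 mm high) in the right (-y) pocket of the case; origin at its underside.
- flask: Small conical flask, 61 mm wide, 78 mm high; origin at its underside. Leave alone.
- cylinder: Narrow measuring cylinder with a hexagonal foot, 48 mm wide, 136 mm high; origin at its underside. Leave alone.
- brown: Brown bottle with a red stopper, 70 mm wide, 142 mm high; origin at its underside. Leave alone.
- funnel: White funnel standing on its rim, 69 mm wide, 74 mm high; origin at its underside. Leave alone.
- pen: Green pencil lying on the table, 152 mm long; origin at its middle. Leave alone.

How it is judged:
On the way, in this order (a step that is already met when the one before it is completed fails the run):
1. the latch is swung fully closed while the case stands on the table (value of joint latch below 0.08 rad and height (world z) of case below 0.01 m and value of joint lid below 0.06 rad), for 0.2 s.
2. the robot lifts the latched case clear of the table (height (world z) of case above 0.03 m and contact force between the fingers and case above 2 N and distance between the grasp point and grip below 0.055 m and angle between case's own z axis and vertical below 0.09 rad and value of joint latch below 0.1 rad and value of joint lid below 0.06 rad), for 0.2 s.
At the end, for the whole second after the job is handed in: The fingers hold the case by its handle (TCP within 55 mm of grip), underside 70 to 140 mm above the table, tilted under 5 degrees, still (20 mm/s, 0.15 rad/s), clear of the bystanders; latch under 0.10 rad, lid under 0.06 rad, jars in their pockets, bystanders upright (height (world z) of case between 0.07 and 0.14 m and distance between the grasp point and grip below 0.055 m and angle between case's own z axis and vertical below 0.09 rad and value of joint latch below 0.1 rad and value of joint lid below 0.06 rad and z of each of jar_white, jar_orange in the frame of case below 0.025 m and linear speed of case below 0.02 m/s and angular speed of case below 0.15 rad/s and contact force between the fingers and case above 2 N and contact force between case and flask below 0.3 N and contact force between case and cylinder below 0.3 N and contact force between case and brown below 0.3 N and contact force between case and funnel below 0.3 N and contact force between case and pen below 0.3 N and angle between each of flask, cylinder, brown, funnel's own z axis and vertical below 0.2 rad); the arm keeps its last pose, push and grip.
It fails at once if the case is tipped more than 20 degrees (angle between case's own z axis and vertical above 0.35 rad).
It fails at once if the lid comes open (value of joint lid above 0.15 rad).
It fails at once if another thing on the table is pushed away by more than 30 mm (distance of any of flask, cylinder, brown, funnel, pen from where it was at the start of the episode above 0.03 m).
It also fails if it takes over 50 s, if anything falls off the work surface, if the arm or the gripper's body presses on something with over 40 N, if the wrist force passes 120 N, or if a joint passes its speed limit or range.

## Working session

There is one attempt and no reset: what is moved stays moved. The work goes in short steps, Python scripts to look and compute and a tool call to move; the robot and the scene stay as the last step left them, time stands still between calls to the robot, and variables do not carry over. Pictures are saved under pics/ and viewed, at most 10 in all, crops included, and the job is handed in when it is done.

Besides the shell and the picture viewer there is one more tool, called after "Call:" as name([rows], argument=value, ...), one row to a line, values as JSON. apply_moves: Moves the arm, as the interface text tells. Its arguments: {"type":"object","properties":{"plan":{"type":"array"},"force":{"type":"number"}},"required":["plan"]}

```bash
mkdir -p pics; cat > h.py <<'E'
import numpy as np, cv2
from scipy.spatial.transform import Rotation as R
from workcell import status, imaging, order, outline_of, spot_point
def rot(p):
    a=np.array(p["attitude"]); return a if a.shape==(3,3) else R.from_quat(a).as_matrix()
def ray(p,px):
    K=np.array(p["K"]); d=np.array([(px[0]-K[0,2])/K[0,0],(px[1]-K[1,2])/K[1,1]])
    u=d.copy()
    for _ in range(20): u=d/(1+p["k1"]*(u@u))
    return rot(p)@np.array([u[0],u[1],1.])
def atz(p,px,z):
    r=ray(p,px); o=np.array(p["position"]); return o+r*(z-o[2])/r[2]
def cloud(p,mask):
    v,u=np.nonzero(mask&(p["z_map"]>0)); K=np.array(p["K"])
    d=np.stack([(u-K[0,2])/K[0,0],(v-K[1,2])/K[1,1]],1); s=d.copy()
    for _ in range(20): s=d/(1+p["k1"]*(s**2).sum(1,keepdims=True))
    z=p["z_map"][v,u][:,None]
    return np.array(p["position"])+np.hstack([s*z,z])@rot(p).T
def at_depth(p,px):
    u,v=np.round(px).astype(int); w=p["z_map"][v-2:v+3,u-2:u+3]; w=w[w>0]
    return np.array(p["position"])+ray(p,px)*(np.median(w) if len(w) else np.nan)
E
python3 - <<'E'
from h import *
np.set_printoptions(precision=4,suppress=True)
ims=[]
for c in ["scene","side"]:
    p=imaging.capture(c); cv2.imwrite(f"pics/{c}0.png",p["pixels"]); print(c,p["position"],p["attitude"])
    for n,z in [("grip",.13),("latch_pin",.08),("latch_end",None),("case",0),("flask",0),("cylinder",0),("brown",0),("funnel",0),("pen",.004)]:
        for r in spot_point(n,p)[:1]:
            print(n,np.array(r["pixel"]),round(r["confidence"],2),"z:",atz(p,r["pixel"],z) if z is not None else "", "depth:",at_depth(p,r["pixel"]))
print(status.observe())
E
```

```text
scene [0.2509 0.6085 0.8067] [-0.2129  0.886  -0.4027  0.0872]
grip [344.3 246.3] 0.61 z: [ 0.5495 -0.0839  0.13  ] depth: [ 0.5463 -0.0766  0.1372]
latch_pin [378.9 271.6] 0.64 z: [ 0.4889 -0.1031  0.08  ] depth: [ 0.4872 -0.0979  0.0852]
latch_end [399.7 283.2] 0.68 z:  depth: [ 0.4659 -0.1661  0.0045]
case [340.3 297.4] 0.73 z: [ 0.5525 -0.0844 -0.    ] depth: [ 0.5184 -0.006   0.0913]
flask [224.2 372.6] 0.91 z: [0.6494 0.1589 0.    ] depth: [0.6323 0.1782 0.0346]
brown [307.2 208.9] 0.87 z: [ 0.7317 -0.2903  0.    ] depth: [ 0.7127 -0.2549  0.0318]
funnel [437.9 216.6] 0.88 z: [ 0.4664 -0.4002 -0.    ] depth: [ 0.4627 -0.383   0.0138]
pen [326.8 400.8] 0.8 z: [0.473  0.1314 0.004 ] depth: [0.473  0.1316 0.0043]
side [0.5208 0.7319 0.53  ] [-0.0469  0.8517 -0.5213  0.0253]
grip [339.4 237.1] 0.7 z: [ 0.5467 -0.0766  0.13  ] depth: [ 0.5462 -0.0624  0.137 ]
latch_pin [255.1 265.1] 0.62 z: [ 0.7044 -0.0379  0.08  ] depth: [ 0.7343 -0.1636  0.0065]
latch_end [389.6 260.1] 0.46 z:  depth: [ 0.434  -0.2355 -0.001 ]
case [336.5 292.7] 0.62 z: [ 0.5483 -0.0826  0.    ] depth: [0.5451 0.
[... 238 characters left out ...]
depth: [ 0.7199 -0.252   0.014 ]
funnel [372.  226.7] 0.96 z: [ 0.4724 -0.4116  0.    ] depth: [ 0.4736 -0.3823  0.0136]
pen [377.8 368.1] 0.92 z: [0.4698 0.1372 0.004 ] depth: [0.4697 0.1359 0.0028]
{'time_s': 1.0, 'joints': array([-1.4331,  0.1584,  1.597 ,  0.    ,  1.3862, -0.2101]), 'joint_vel': array([-0.001 , -0.0013, -0.0007,  0.0003, -0.0005, -0.0006]), 'joint_torque': array([  0.0024, -38.5582, -32.2366,   0.0703,   0.0307,  -0.    ]), 'position': array([ 0.1959, -0.5406,  0.2333]), 'eef_rot': array([ 0.9849,  0.173 ,  0.    , -0.    ]), 'ft_force': array([ 0.4927, -0.6407,  0.3082]), 'torque': array([ 0.0439, -0.0025, -0.0208]), 'gripper_force': 0.0, 'opening': 0.0918720834303075}
```

```bash
python3 - <<'E'
from h import *
np.set_printoptions(precision=4,suppress=True)
for c in ["scene","side"]:
    p=imaging.capture(c)
    rs=outline_of("case",p); print(c,[(r["confidence"],r["region"].sum()) for r in rs])
    C=cloud(p,cv2.dilate(rs[0]["region"].astype(np.uint8),np.ones((15,15)))>0)
    H=C[(C[:,2]>.118)&(C[:,2]<.15)&(np.hypot(C[:,0]-.548,C[:,1]+.08)<.1)]
    q=H[:,:2]; m=np.median(q,0); w,V=np.linalg.eigh(np.cov(q.T)); a=V[:,1]*np.sign(V[1,1])
    t=(q-m)@a; s=(q-m)@V[:,0]; print("handle n",len(q),"axis yaw(case y)",np.degrees(np.arctan2(-a[0],a[1])),"centre",m+a*(np.percentile(t,1)+np.percentile(t,99))/2,"extent",np.ptp(t),np.percentile(s,[2,98]),np.percentile(H[:,2],[50,95]))
    L=C[(C[:,2]>.05)&(C[:,2]<.065)]
    r=cv2.minAreaRect(C[(C[:,2]>.045)&(C[:,2]<.1)][:,:2].astype(np.float32)); print("body rect",r)
    hsv=cv2.cvtColor(p["pixels"],cv2.COLOR_BGR2HSV)
    Y=(hsv[...,0]>18)&(hsv[...,0]<35)&(hsv[...,1]>120)&(hsv[...,2]>80)
    Cy=cloud(p,Y); Cy=Cy[np.hypot(Cy[:,0]-.47,Cy[:,1]+.09)<.09]
    print("yellow",len(Cy), np.percentile(Cy,[2,50,98],axis=0) if len(Cy) else "")
    cv2.imwrite(f"pics/{c}1.png",cv2.resize(p["pixels"][150:420,180:500],None,fx=2,fy=2))
E
```

```text
scene [(0.64, np.int64(8116))]
handle n 575 axis yaw(case y) 16.162522566683922 centre [ 0.5501 -0.0797] extent 0.11976462049526596 [-0.0094  0.0083] [0.1366 0.1394]
body rect ((0.5343127250671387, -0.08645430207252502), (0.1749211996793747, 0.19197194278240204), 16.2595157623291)
yellow 42 [[ 0.4487 -0.1254  0.0653]
 [ 0.4791 -0.1034  0.0822]
 [ 0.4913 -0.0848  0.0883]]
side [(0.73, np.int64(6445)), (0.16, np.int64(4253))]
handle n 372 axis yaw(case y) 17.508092163977203 centre [ 0.5512 -0.0777] extent 0.1161572035232894 [-0.0065  0.0106] [0.136  0.1383]
body rect ((0.5317690372467041, -0.08511154353618622), (0.17385433614253998, 0.19175325334072113), 16.503759384155273)
yellow 101 [[ 0.4512 -0.1165  0.07  ]
 [ 0.4716 -0.099   0.0818]
 [ 0.4874 -0.0836  0.0869]]
```

View pics/scene0.png

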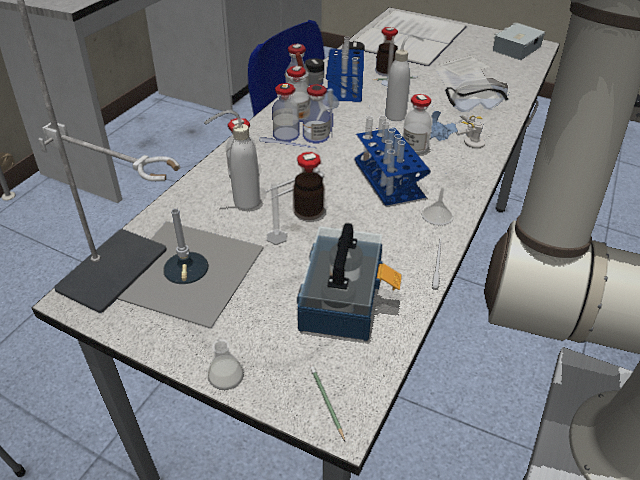

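View pics/side1.png

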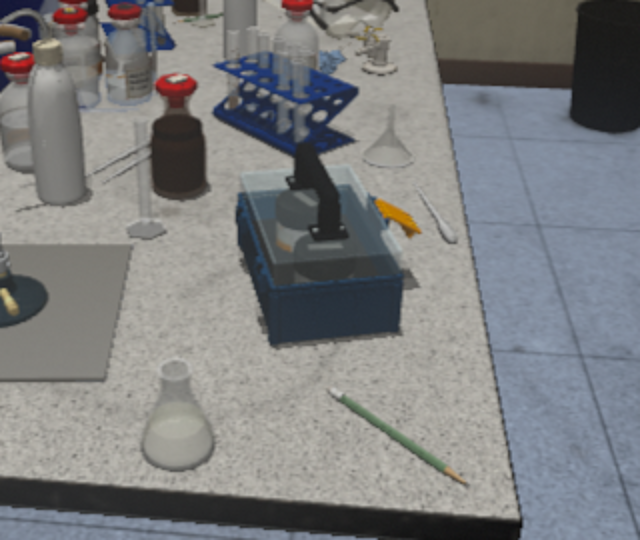

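The scene picture shows the case at about (340,285). Its latch is the yellow tab at (390,275), sticking out front. The case centre is (0.5505,-0.079) with a yaw of about 16.4°, and the tool is already nearly lined up with it for pushing the latch. I'll move to a point in front of the latch and above it, fingers shut.

Call:
apply_moves([
  [[1, 0.231, 0.387, 0, -0.88], [1, 0.231, 0.387, 0, 0], [1, 0.231, 0.387, 0, 0], [1, 0.231, 0.387, 0, 0], [1, 0.231, 0.387, 0, 0], [1, 0.231, 0.387, 0, 0], [1, 0.231, 0.387, 0, 0], [1, 0.231, 0.387, 0, 0]],
], force=20)

```text
time_s: 1.87
position: [0.3444, -0.2914, 0.2335]
eef_rot: [0.99, 0.142, 0.0, 0.0]
ft_force: [0.5, -0.0, 0.2]
opening: 0.0402
gripper_force: 0.0
```

Call:
apply_moves([
  [[1, 0.231, 0.387, 0, 0], [1, 0.231, 0.387, 0, 0], [1, 0.231, 0.387, 0, 0], [1, 0.231, 0.387, 0, 0], [1, 0.231, 0.387, 0, 0], [1, 0.231, 0.387, 0, 0], [1, 0, 0, 0, 0], [1, 0, 0, 0, 0]],
])

```text
time_s: 2.53
position: [0.4551, -0.1058, 0.2333]
eef_rot: [0.989, 0.145, -0.0, 0.0]
ft_force: [0.2, -0.2, -0.3]
opening: 0.0005
gripper_force: 0.0
```

```bash
cat > y.py <<'E'
from h import *
np.set_printoptions(precision=4,suppress=True)
c0=np.array([.5505,-.079]); th=np.radians(16.4); X=np.array([np.cos(th),np.sin(th)]); Yv=np.array([-X[1],X[0]])
def cf(P): return np.column_stack([(P[:,:2]-c0)@X,(P[:,:2]-c0)@Yv,P[:,2]])
def yellow(c):
    p=imaging.capture(c); hsv=cv2.cvtColor(p["pixels"],cv2.COLOR_BGR2HSV)
    Y=(hsv[...,0]>15)&(hsv[...,0]<35)&(hsv[...,1]>120)&(hsv[...,2]>60)
    P=cloud(p,Y); P=P[np.hypot(P[:,0]-.48,P[:,1]+.1)<.08]
    if len(P): print(c,"yellow case-frame pct 3/50/97",len(P),np.percentile(cf(P),[3,50,97],axis=0).tolist())
    return p
E
python3 - <<'E'
from y import *
for c in ["wrist","scene","side"]:
    p=yellow(c)
    if c=="wrist":
        cv2.imwrite("pics/w1.png",p["pixels"])
        for n,z in [("grip",.13),("latch_pin",.08),("latch_end",.066)]:
            for r in spot_point(n,p)[:1]: print(n,r["pixel"],r["confidence"],cf(atz(p,r["pixel"],z)[None]))
E
```

```text
wrist yellow case-frame pct 3/50/97 8175 [[-0.10151782766116806, -0.026771803821368016, 0.06875769419870886], [-0.08196345332076123, -0.0026659312064061355, 0.328579428912789], [-0.06867039352764076, 0.04593682439764838, 0.3311725059558475]]
grip [327.6, 87.9] 0.78 [[-0.0016 -0.0059  0.13  ]]
latch_pin [325.0, 187.8] 0.57 [[-0.0706 -0.006   0.08  ]]
latch_end [319.0, 228.1] 0.97 [[-0.1066 -0.0017  0.066 ]]
scene yellow case-frame pct 3/50/97 391 [[-0.1041961363042288, -0.02034312526392152, 0.06390946740382736], [-0.08428660060803346, -0.0011891836774803653, 0.07857377548460731], [-0.0643264591034789, 0.015765492601265644, 0.08805437610079837]]
side yellow case-frame pct 3/50/97 189 [[-0.10011693415262686, -0.017667485218519102, 0.05926626804563863], [-0.08244220892195939, 0.008581720523055253, 0.08272187840612244], [-0.06817331726949935, 0.03258849194309746, 0.3275834713362198]]
```

View pics/w1.png

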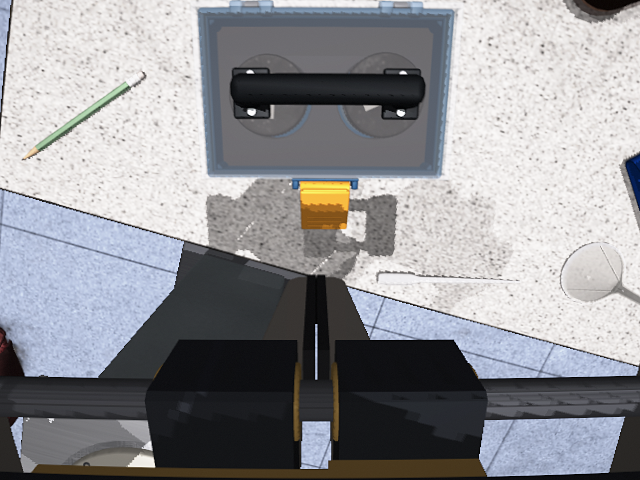

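The wrist view shows the handle bar at row 90 and the yellow latch at (325,207). Both are square to the tool, and the fingers are in line with the latch. I'll come down onto the plate.

Call:
apply_moves([
  [[1, 0, 0, -0.4, 0], [1, 0, 0, -0.4, 0], [1, 0, 0, -0.4, 0], [1, 0, 0, -0.3, 0], [1, 0, 0, -0.1, 0], [1, 0, 0, -0.1, 0], [1, 0, 0, 0, 0]],
])

```text
time_s: 3.42
position: [0.4543, -0.1074, 0.0968]
eef_rot: [0.99, 0.142, -0.0, -0.0]
ft_force: [0.3, 0.5, 0.5]
opening: 0.0006
gripper_force: 0.0
```

Call:
apply_moves([
  [[1, 0, 0, -0.08, 0], [1, 0, 0, -0.08, 0], [1, 0, 0, -0.08, 0], [1, 0, 0, 0, 0]],
])

```text
time_s: 3.75
position: [0.4543, -0.1069, 0.0774]
eef_rot: [0.99, 0.143, -0.0, -0.0]
ft_force: [-0.5, -0.8, 0.3]
opening: 0.0004
gripper_force: 0.0
```

Call:
apply_moves([
  [[1, 0, 0, -0.08, 0], [1, 0, 0, -0.08, 0], [1, 0, 0, -0.08, 0], [1, 0, 0, -0.03, 0], [1, 0, 0, 0, 0]],
])

```text
time_s: 4.17
position: [0.4539, -0.1067, 0.0554]
eef_rot: [0.99, 0.143, -0.001, -0.001]
ft_force: [0.0, -0.7, 0.3]
opening: 0.0001
gripper_force: 0.0
```

```bash
python3 - <<'E'
from y import *
for c in ["wrist","scene","side"]:
    p=yellow(c)
    if c=="wrist": cv2.imwrite("pics/w2.png",p["pixels"])
E
```

```text
wrist yellow case-frame pct 3/50/97 9401 [[-0.08411113833744828, -0.02687494891375491, 0.08299744827616615], [-0.08257975819935734, -0.003391461133161702, 0.14988446767432453], [-0.06636808729187381, 0.04467147514055236, 0.15323527576348034]]
scene yellow case-frame pct 3/50/97 60 [[-0.12810932356306254, -0.015068387480489087, 0.04765943250175744], [-0.07344547752564444, 0.031141678018408905, 0.1421078649508088], [-0.0630290586280895, 0.07386335572828809, 0.1684807644322857]]
side yellow case-frame pct 3/50/97 79 [[-0.0840925828430227, -0.015344818517291218, 0.056449724826074445], [-0.07363340965943857, 0.014871178772983272, 0.08373258353695878], [-0.0616506211086952, 0.06499921924900855, 0.14514169779810174]]
```

View pics/w2.png

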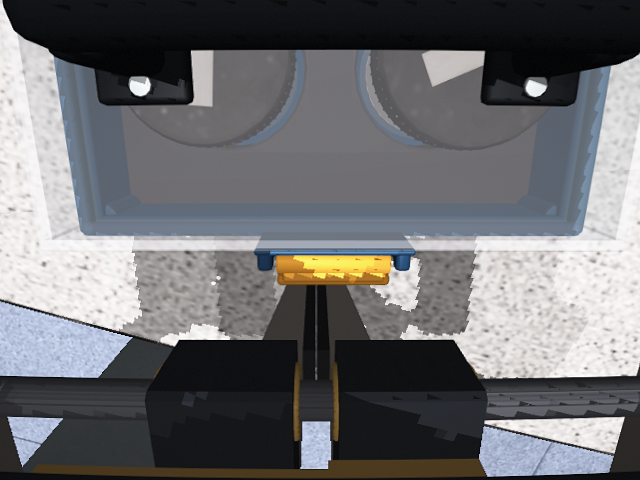

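The latch has now swung mostly down, and shows in front of the fingers at (332,270). Next I push it inward along the case's x.

Call:
apply_moves([
  [[1, 0.036, 0.0106, 0, 0], [1, 0.036, 0.0106, 0, 0], [1, 0.036, 0.0106, 0, 0], [1, 0.036, 0.0106, 0, 0], [1, 0, 0, 0, 0]],
])

```text
time_s: 4.73
position: [0.4669, -0.1035, 0.0566]
eef_rot: [0.99, 0.143, 0.0, -0.0]
ft_force: [0.0, 0.9, -0.2]
opening: 0.0006
gripper_force: 0.1
```

Call:
apply_moves([
  [[1, 0.012, 0.0035, 0, 0], [1, 0.012, 0.0035, 0, 0], [1, 0, 0, 0, 0]],
])

```text
time_s: 4.98
position: [0.4676, -0.1033, 0.0566]
eef_rot: [0.99, 0.143, -0.001, 0.0]
ft_force: [-5.1, -1.9, 2.2]
opening: 0.0009
gripper_force: 2.4
```

```bash
cat > m.py <<'E'
from y import *
print(status.observe()["position"],status.observe()["ft_force"])
for c in ["wrist","scene","side"]:
    p=imaging.capture(c)
    if c=="wrist": cv2.imwrite("pics/w3.png",p["pixels"])
    if c=="side": cv2.imwrite("pics/s3.png",cv2.resize(p["pixels"][200:340,280:440],None,fx=4,fy=4,interpolation=cv2.INTER_CUBIC))
    for n,z in [("grip",.13),("latch_pin",.08),("latch_end",.039)]:
        for r in spot_point(n,p)[:1]: print(c,n,r["pixel"],r["confidence"],cf(atz(p,r["pixel"],z)[None]))
    rs=outline_of("case",p)
    if rs:
        C=cloud(p,cv2.dilate(rs[0]["region"].astype(np.uint8),np.ones((15,15)))>0); H=C[(C[:,2]>.118)&(C[:,2]<.145)]; H=cf(H); H=H[(abs(H[:,0])<.03)&(abs(H[:,1])<.08)]
        if len(H): print("handle",len(H),np.percentile(H,[2,50,98],axis=0).tolist())
E
python3 m.py
```

```text
[ 0.4676 -0.1033  0.0566] [-5.1458 -1.8787  2.2241]
wrist grip [342.6, 75.8] 0.61 [[-0.0014 -0.0053  0.13  ]]
wrist latch_pin [325.2, 296.1] 0.87 [[-0.0685 -0.0036  0.08  ]]
handle 65250 [[-0.010459933962270577, -0.053977790024177165, 0.13250558873588536], [-0.00210249321646245, -0.002860078988725491, 0.13764655490531383], [0.006624412044579129, 0.047883313029427756, 0.139416156418074]]
scene grip [343.4, 244.6] 0.63 [[-0.0002 -0.0084  0.13  ]]
scene latch_end [378.6, 288.1] 0.56 [[-0.0686 -0.0054  0.039 ]]
handle 577 [[-0.008586794241837451, -0.05643333798351791, 0.11942324580359254], [-0.0006312897719098703, 0.011678080569890337, 0.1366080603193699], [0.008883359554465555, 0.05538923508076088, 0.13978719448140073]]
side grip [339.4, 237.7] 0.89 [[-0.0024  0.0059  0.13  ]]
side latch_pin [269.0, 373.4] 0.65 [[0.1639 0.2951 0.08  ]]
handle 380 [[-0.009400310883164406, -0.05459832659447457, 0.11900801480407038], [0.0010130478652813392, 0.020265317636323464, 0.1358336918015811], [0.007262019948676752, 0.05647806192999361, 0.13878136436206046]]
```

View pics/s3.png

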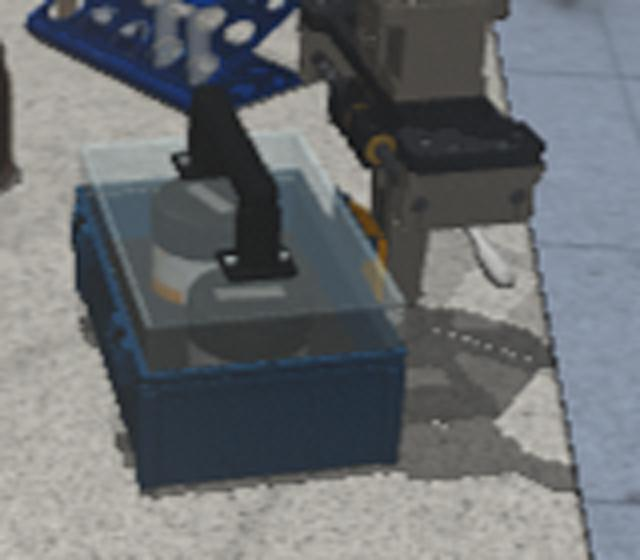

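The case has not moved and the plate is nearly flat against its front at (375,240) in the crop. I'll press slightly further to be sure it is home.

Call:
apply_moves([
  [[1, 0.012, 0.0035, 0, 0], [1, 0.012, 0.0035, 0, 0], [1, 0, 0, 0, 0], [1, 0, 0, 0, 0]],
])

```text
time_s: 6.07
position: [0.4694, -0.1027, 0.0565]
eef_rot: [0.99, 0.143, -0.001, -0.0]
ft_force: [-5.8, -1.1, 2.4]
opening: 0.0006
gripper_force: 2.9
```

```bash
python3 m.py | grep -v latch
```

```text
[ 0.4694 -0.1027  0.0565] [-5.7817 -1.1124  2.4307]
wrist grip [345.9, 74.6] 0.72 [[ 0.0007 -0.0059  0.13  ]]
handle 65209 [[-0.008596808586840797, -0.05393989354551252, 0.13252031551105284], [-0.00023240717311843464, -0.0027281877979420384, 0.1376496195059636], [0.008476342063075263, 0.047907118980730655, 0.13943836018081607]]
scene grip [341.1, 244.5] 0.56 [[ 0.0037 -0.0079  0.13  ]]
handle 581 [[-0.006676598180050287, -0.05669633665563906, 0.12080186045920127], [0.0013589223927121983, 0.011845395587365736, 0.1364833547657437], [0.011081553973406098, 0.05543215643641172, 0.13983873168973315]]
side grip [367.8, 254.6] 0.66 [[-0.0363  0.08    0.13  ]]
handle 380 [[-0.007280191777546634, -0.055087221982714596, 0.11851407129555948], [0.0029992984843985613, 0.02104320569333036, 0.13588422687779592], [0.009407988391970289, 0.05664194001883882, 0.13875653372877203]]
```

View pics/w3.png

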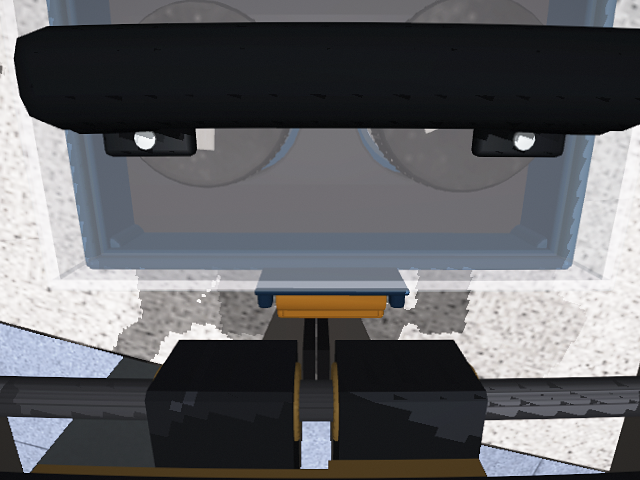

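The press slid the case 2 mm, with the latch flush in front of the fingers, so it is probably home. I'll back off and measure the plate with nothing in the way.

Call:
apply_moves([
  [[1, -0.2, -0.06, 0, 0], [1, -0.4, -0.12, 0, 0], [1, -0.2, -0.06, 0.3, 0], [1, -0.2, -0.06, 0.4, 0], [1, 0, 0, 0.3, 0], [1, 0, 0, 0, 0]],
])

```text
time_s: 7.32
position: [0.3931, -0.129, 0.1419]
eef_rot: [0.99, 0.142, 0.005, 0.004]
ft_force: [1.4, -1.4, -0.2]
opening: 0.0003
gripper_force: 0.0
```

```bash
python3 - <<'E'
from y import *
p=imaging.capture("wrist"); cv2.imwrite("pics/w4.png",p["pixels"])
hsv=cv2.cvtColor(p["pixels"],cv2.COLOR_BGR2HSV)
P=cf(cloud(p,(hsv[...,0]>12)&(hsv[...,0]<35)&(hsv[...,1]>120)&(hsv[...,2]>50)))
P=P[(abs(P[:,0]+.08)<.04)&(abs(P[:,1]+.003)<.025)&(P[:,2]<.1)]
for z in np.arange(.03,.095,.005):
    q=P[(P[:,2]>=z)&(P[:,2]<z+.005)]
    if len(q): print(round(z,3),len(q),np.percentile(q[:,0],[5,50,95]))
rs=outline_of("case",p)[0]; H=cf(cloud(p,rs["region"])); print("case cloud")
q=H[(H[:,2]>.118)]; print("handle",np.percentile(q,[2,50,98],axis=0).tolist())
E
```

```text
0.04 17 [-0.0759 -0.0758 -0.0758]
0.045 31 [-0.0759 -0.0759 -0.075 ]
0.05 57 [-0.0759 -0.0753 -0.075 ]
0.055 109 [-0.0759 -0.0751 -0.075 ]
0.06 6 [-0.0751 -0.0749 -0.0654]
0.065 65 [-0.0751 -0.075  -0.0749]
0.07 68 [-0.075  -0.0749 -0.0749]
0.075 45 [-0.0749 -0.0749 -0.0739]
0.08 1792 [-0.0744 -0.0693 -0.0631]
0.085 162 [-0.0691 -0.0668 -0.0649]
case cloudTraceback (most recent call last):
  File "<stdin>", line 10, in <module>
    return _quantile_unchecked(
        a, q, axis, out, overwrite_input, method, keepdims, weights)
    return _ureduce(a,
                    func=_quantile_ureduce_func,
    ...<5 lines>...
                    overwrite_input=overwrite_input,
                    method=method)
    r = func(a, **kwargs)
    result = _quantile(arr,
                       quantiles=q,
    ...<2 lines>...
                       out=out,
                       weights=wgt)
    slices_having_nans = np.isnan(arr[-1, ...])
                                  ~~~^^^^^^^^^
IndexError: index -1 is out of bounds for axis 0 with size 0
```

View pics/w4.png

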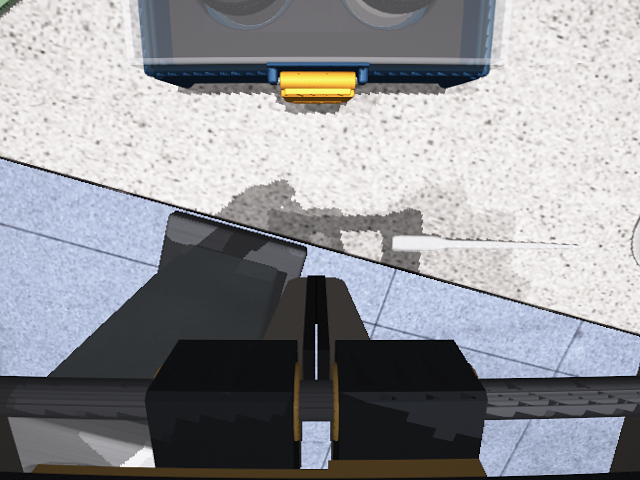

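The plate face is vertical from z 0.04 to 0.075, within about 0.03 rad, so the latch is closed at (317,90). Now I go up, turn 90° and move over the handle.

Call:
apply_moves([
  [[-1, 0, 0, 0.37, 1], [-1, 0, 0, 0.37, 1], [-1, 0, 0, 0.37, 1], [-1, 0, 0, 0.37, 1], [-1, 0, 0, 0, 1], [-1, 0, 0, 0, 1], [-1, 0, 0, 0, 1], [-1, 0, 0, 0, 1]],
])

```text
time_s: 8.08
position: [0.39, -0.1261, 0.2534]
eef_rot: [0.911, 0.412, -0.0, -0.001]
ft_force: [-0.0, -0.6, 0.6]
opening: 0.0514
gripper_force: 0.0
```

Call:
apply_moves([
  [[-1, 0.248, 0.077, 0, 1], [-1, 0.248, 0.077, 0, 1], [-1, 0.248, 0.077, 0, 1], [-1, 0.248, 0.077, 0, 1], [-1, 0.248, 0.077, 0, 1], [-1, 0.248, 0.077, 0, 1], [-1, 0.248, 0.077, 0, 1], [-1, 0.248, 0.077, 0, 1]],
])

```text
time_s: 8.75
position: [0.5495, -0.0763, 0.2525]
eef_rot: [0.762, 0.647, -0.001, -0.001]
ft_force: [-0.3, -1.2, 0.2]
opening: 0.0919
gripper_force: 0.0
```

Call:
apply_moves([
  [[-1, 0, 0, 0, 1], [-1, 0, 0, 0, 1], [-1, 0, 0, 0, 1], [-1, 0, 0, 0, 1], [-1, 0, 0, 0, 1], [-1, 0, 0, 0, 1], [-1, 0, 0, 0, 0.5], [-1, 0, 0, 0, 0]],
])

```text
time_s: 9.42
position: [0.5485, -0.0768, 0.2527]
eef_rot: [0.598, 0.801, -0.0, -0.002]
ft_force: [-1.1, -0.6, -0.6]
opening: 0.0918
gripper_force: 0.0
```

```bash
python3 - <<'E'
from y import *
s=status.observe(); print(s["position"],np.degrees(R.from_quat(s["eef_rot"]).as_matrix()[:2,1]@np.array([X,Yv]).T*1)/57.3, s["joints"])
print("tcp in case frame",cf(np.array(s["position"])[None]))
for c in ["wrist","scene","side"]:
    p=imaging.capture(c); cv2.imwrite(f"pics/{c}5.png",p["pixels"])
    for r in spot_point("grip",p)[:1]: print(c,r["pixel"],r["confidence"],cf(atz(p,r["pixel"],.13)[None]))
    rs=outline_of("case",p)
    if rs:
        H=cf(cloud(p,cv2.dilate(rs[0]["region"].astype(np.uint8),np.ones((9,9)))>0)); H=H[(H[:,2]>.118)&(H[:,2]<.145)&(abs(H[:,0])<.03)&(abs(H[:,1])<.08)]
        if len(H):
            k=np.polyfit(H[:,1],H[:,0],1); print("handle",len(H),np.percentile(H,[2,50,98],axis=0).tolist(),"yaw err deg",-np.degrees(k[0]))
E
```

```text
[ 0.5485 -0.0768  0.2527] [0.9999 0.0014] [-0.3575  0.0929  1.6302  0.0004  1.4214 -0.6452]
tcp in case frame [[-0.0013  0.0027  0.2527]]
wrist [316.8, 242.9] 0.57 [[-0.0014 -0.0035  0.13  ]]
handle 3991 [[-0.008894356790042924, -0.05829938944103864, 0.12494437149376982], [-2.1657043895451496e-06, 0.0024982483148785033, 0.13738153560254002], [0.008528631736157104, 0.05274096403004995, 0.13931623198611567]] yaw err deg 0.10651431379312724
scene [342.9, 244.0] 0.59 [[ 0.0009 -0.0098  0.13  ]]
handle 585 [[-0.006758845642572208, -0.05589319182767752, 0.11932809192566121], [0.0013500070240482435, 0.011636612164670546, 0.13646724072589855], [0.01101668412680514, 0.05531816334068681, 0.14003651415523152]] yaw err deg -0.1727441847265153
side [337.6, 238.8] 0.58 [[0.0021 0.0099 0.13  ]]
handle 373 [[-0.007402157382866766, -0.055149163732763636, 0.11917161894621518], [0.002877870919822798, 0.020015475818821658, 0.13589447326277176], [0.008964044909021399, 0.05690719468523643, 0.1386067046313114]] yaw err deg 1.144045665353097
```

View pics/wrist5.png

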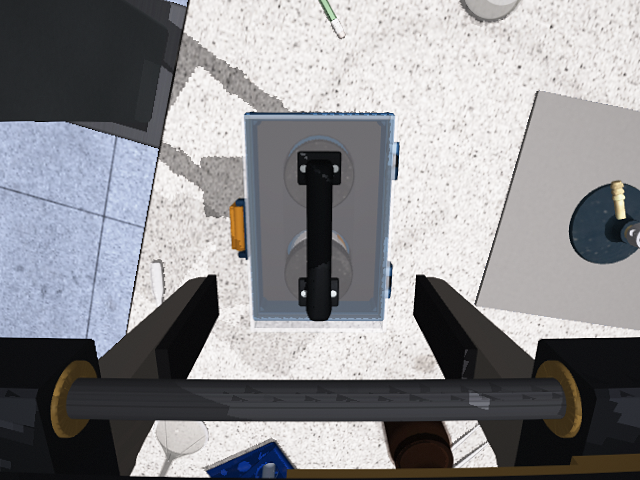

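The wrist view shows the handle vertical and centred between the open fingers at (318,240), with the latch closed at the left (238,228). I'll make a small correction, go down and grip.

Call:
apply_moves([
  [[-1, 0.032, -0.042, -0.3, 0], [-1, 0, 0, -0.35, 0], [-1, 0, 0, -0.35, 0], [-1, 0, 0, -0.25, 0], [-1, 0, 0, -0.18, 0], [-1, 0, 0, -0.1, 0], [-1, 0, 0, 0, 0], [-1, 0, 0, 0, 0]],
])

```text
time_s: 10.53
position: [0.5516, -0.0808, 0.133]
eef_rot: [0.599, 0.801, 0.0, 0.0]
ft_force: [-0.1, 0.1, 0.3]
opening: 0.0919
gripper_force: 0.0
```

Call:
apply_moves([
  [[1, 0, 0, 0, 0], [1, 0, 0, 0, 0], [1, 0, 0, 0, 0], [1, 0, 0, 0, 0], [1, 0, 0, 0, 0], [1, 0, 0, 0, 0], [1, 0, 0, 0, 0], [1, 0, 0, 0, 0]],
], force=40)

```text
time_s: 11.2
position: [0.5513, -0.0807, 0.1325]
eef_rot: [0.599, 0.801, 0.0, -0.0]
ft_force: [0.5, -0.0, -0.0]
opening: 0.0407
gripper_force: 0.0
```

Call:
apply_moves([
  [[1, 0, 0, 0, 0], [1, 0, 0, 0, 0], [1, 0, 0, 0, 0], [1, 0, 0, 0, 0], [1, 0, 0, 0, 0], [1, 0, 0, 0, 0]],
])

```text
time_s: 11.7
position: [0.5515, -0.0806, 0.1325]
eef_rot: [0.599, 0.801, 0.0, 0.0]
ft_force: [2.2, 0.3, -0.9]
opening: 0.0178
gripper_force: 40.0
```

Call:
apply_moves([
  [[1, 0, 0, 0.03, 0], [1, 0, 0, 0.05, 0], [1, 0, 0, 0.05, 0], [1, 0, 0, 0.05, 0], [1, 0, 0, 0, 0]],
])

```text
time_s: 12.12
position: [0.5514, -0.0807, 0.1474]
eef_rot: [0.599, 0.801, 0.0, 0.0]
ft_force: [0.2, -0.7, -6.8]
opening: 0.0177
gripper_force: 40.0
```

```bash
cat > l.py <<'E'
from y import *
s=status.observe(); print(s["position"],s["ft_force"],s["torque"],s["gripper_force"])
for c in ["scene","side"]:
    p=imaging.capture(c); rs=outline_of("case",p); cv2.imwrite(f"pics/{c}7.png",p["pixels"])
    a=p["pixels"][150:350,230:470]; cv2.imwrite(f"pics/l_{c}.png",cv2.resize(a,None,fx=3,fy=3,interpolation=cv2.INTER_CUBIC)[:600])
E
python3 l.py
```

```text
[ 0.5514 -0.0807  0.1474] [ 0.1575 -0.6834 -6.8104] [-0.1316 -0.131  -0.0338] 39.99796986579895
```

View pics/l_side.png

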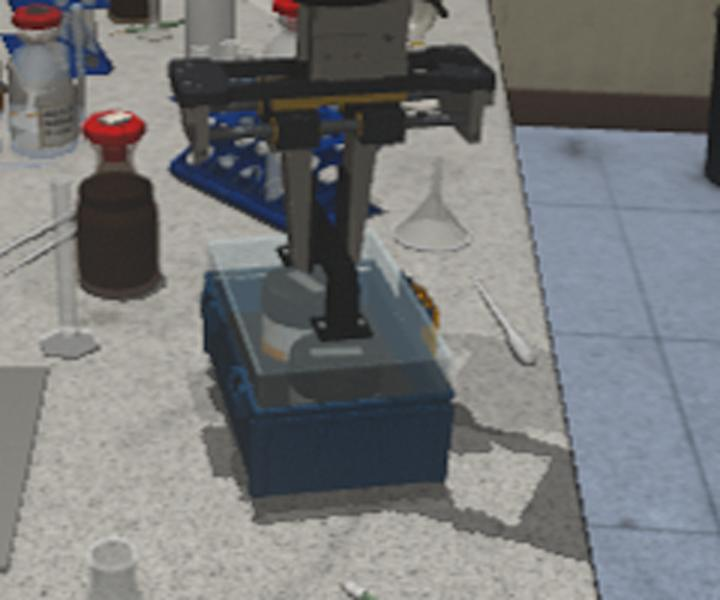

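The whole case is off the table and level, with the lid shut and a shadow gap under it at (350,500). The 6.8 N load fits the full weight. I'll raise it the rest of the way.

Call:
apply_moves([
  [[1, 0, 0, 0.08, 0], [1, 0, 0, 0.14, 0], [1, 0, 0, 0.16, 0], [1, 0, 0, 0.16, 0], [1, 0, 0, 0.16, 0], [1, 0, 0, 0.16, 0], [1, 0, 0, 0.12, 0], [1, 0, 0, 0.08, 0]],
])

```text
time_s: 12.98
position: [0.552, -0.0809, 0.234]
eef_rot: [0.599, 0.801, 0.0, 0.001]
ft_force: [-0.2, -0.4, -7.1]
opening: 0.0179
gripper_force: 40.0
```

Call:
apply_moves([
  [[1, 0, 0, 0, 0], [1, 0, 0, 0, 0], [1, 0, 0, 0, 0], [1, 0, 0, 0, 0], [1, 0, 0, 0, 0], [1, 0, 0, 0, 0], [1, 0, 0, 0, 0], [1, 0, 0, 0, 0]],
])

```text
time_s: 13.65
position: [0.5513, -0.0807, 0.2315]
eef_rot: [0.599, 0.801, -0.0, -0.0]
ft_force: [-0.3, -0.1, -6.5]
opening: 0.0175
gripper_force: 40.0
```

```bash
python3 l.py
```

```text
[ 0.5513 -0.0807  0.2315] [-0.2737 -0.1093 -6.5471] [ 0.0104 -0.0662  0.0113] 39.997901916503906
```

View pics/side7.png

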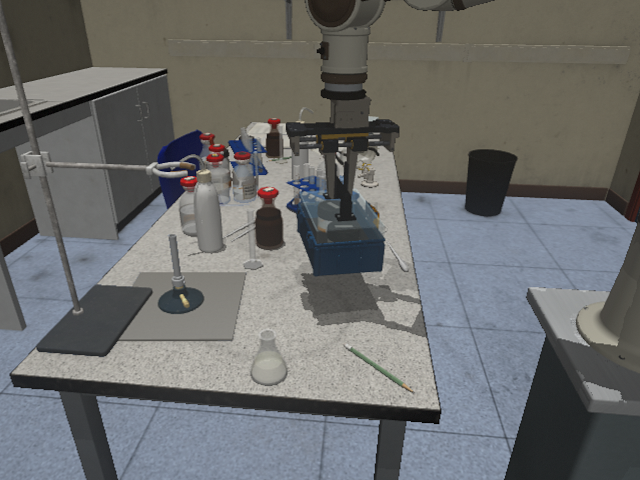

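The case hangs level at (340,235) with its shadow well below it. The lid is shut and the flask, cylinder, bottle, funnel and pencil are untouched. The underside is at about 0.10 m, so I'm handing in.

```bash
python3 -c "
from workcell import order
print(order.hand_in())"
```

```text
the job is handed in; nothing more can be done
None
```

The latch is closed and the case is held level by its handle with its underside about 10 cm above the table; the job is handed in, but hand-in returned no verdict.

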